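# Rock the jammed wedge out and send the tender home under the crane

### The arm

A 6-joint arm with a two-finger parallel gripper is mounted at the origin on the work surface. World frame = base frame: x ahead of the robot, y to its left, z up, the work surface at z = 0. Lengths are in m, angles in rad, forces in N, time in s.
With the tool pointing down it reaches from about 0.25 to 0.775 m from the base axis. Payload 4 kg.
Tool frame: the origin (TCP) lies midway between the tips of the shut fingers; the grasp point (between the pads) lies robot.tcp_to_grasp behind it (robot.tcp_to_grasp is the distance from the TCP to the grasp point, in m); y points along the fingers, x is the direction in which the jaws open and shut, and the axes are right-handed (so a half turn about y gives the same grasp; the last joint's range is limited). The gripper opens to 94 mm and grips with 3 to 60 N. Pads are 16 mm wide; open, the fingers measure 119 mm over their backs; the gripper's body (75 mm by 177 mm) begins 78 mm behind the grasp point.
Start: joints at [-1.449, 0.087, 1.371, -0, 1.684, -0.103], TCP at [0.123, -0.536, 0.206] pointing down, gripper open.
Joint ranges: [-3.1, 3.1], [-0.76, 2.03], [0.27, 2.55], [-1.08, 4.22], [0.17, 2.65], [-2.57, 2.57]. Speed limits (rad/s): [2.79, 2.79, 3.14, 3.14, 3.14, 3.14].

### API

Orientations are given as [roll, pitch, yaw] about the fixed x, y, z axes, in that order (R = Rz(yaw) Ry(pitch) Rx(roll)).
In Python, from bench import robot gives the robot as it stands.
- The arm moves only by the tool arm_command, never from a script. Its argument "series" is text: rows parted by semicolons, each of 7 numbers parted by spaces: the turn, a rotation vector about the tool's x, y, z in rad, then the shift along the tool's x, y, z in m, then the finger opening in m, from 0 to 0.094. A call has 1 to 12 rows; each row shifts and turns the pose as measured when the row begins, along the tool's axes as they then stand; what a row does not reach is not made up. A row lasts 1/10 s, in which the tool goes at most 50 mm and 8.59 degrees, less where a joint would pass 70% of its speed; a pose out of reach is approached as far as the arm can. A call with a gripper value outside its range is refused whole. The fingers move at their own pace and stop on an object; the grip force is fixed at half the most. Time passes only in rows, so rows that do not move let the fingers close. It gives the time, the measured TCP pose, the force and the opening at its end, in the units of the state.
- robot.get_obs(): the state, without advancing time (a new reading comes with each control period).
- robot.snapshot(name): name is "side" or "top"; returns the picture (480x640x3 uint8, blue, green, red); there is no depth.
- robot.camera_params(name): a dict with "fx", "fy", "cx", "cy" (pixels), "distortion" ([k1, k2, p1, p2, k3] as OpenCV has them; the pictures are not rectified), "extrinsics" (4x4, takes a point from camera to world coordinates). Camera axes: x right, y up, looking along -z (the intrinsics and any distortion apply to the point x, -y, -z); pixel columns grow to the right and rows downward; lengths in m; the calibration is good to about 2 mm. A picture is of the moment at which its call begins. camera_params takes no time and is no camera call.
- robot.close_job(): hands the job in, once; it reports no verdict.
Trained networks look in the newest picture that a camera, given by its name, has taken for a name from the list of things; names that differ only in an ending like _2 or _b are one class to them, and where a whole thing is asked for, a point or a joint stands for the part that bears it (a point fixed in the world has none). Each returns a list of dicts, best first, with "score" (0 to 1); they miss things now and then, are a little off and sometimes report something else, mostly with a low value. They report only what shows in the picture. A call takes as long as a camera call. They do not tell look-alikes from the thing itself.
- robot.spot_in(camera, target): "centre" ([x, y, z] in m, in the coordinates of the camera as it stood for that picture, good to about 4 mm: the middle of the surface that is visible of it).
The state is a dict: "time": time; "joint_positions": joint angles; "qvel": joint speeds; "joint_torque": joint torques, N m; "tool_pos": TCP position; "ee_rot": TCP orientation; "wrist_force": force on the tool from outside, world axes, zero at the start; "wrist_torque": the same for the moment, N m; "width": finger opening in m.
Only numpy, scipy, OpenCV 4.12 (cv2) and the standard library are available. Lean on these libraries where they do the work, as an engineer would, in place of code of your own. Each camera call takes 0.05 s, during which the arm holds its last target.

### The job

A T-headed wooden wedge is jammed between the buffer stop and the front of the orange tender car, so the tender cannot reach its loading place under the crane hook. Rock the wedge loose by easing its T-head sideways about a centimetre each way from where it stood - first towards the buffer stop side, then towards the car side, then towards the stop side again - and slide it out along the deck (do not lift it) until it is well clear of the track. Then push the tender along its rails fully home against the buffer stop, leave both standing flat and at rest, and do not disturb the other toys.

Things in the scene. Friction and masses are not known exactly. Their poses are not given: they have to be found in the camera images.
- siding: Fixed plywood deck, 8 mm thick, by the crane. Origin on the tabletop under the middle of the throat where the wedge is jammed. -x points out of the throat along the wedge to its head (robot side); +y runs along the rails from buffer stop to car. The apron, where the wedge slides out, is x -250 to -50, y -75 to 75 mm; the rest spans x -50 to 160, y -160 to 210 mm.
- stop_face (a point): Buffer stop: fixed block, 50 mm high above the deck, siding x -22 to 24, y about -65 to -11 mm; this point is on its edge nearest the car (siding x 20, y -11.5 mm), 25 mm above the deck. Its face is slanted 5 degrees to match the wedge. Throat mouth at siding x = -20 mm.
- buffer_post (a point): Top of the fixed post (y 170 to 196 mm, top 42 mm above tabletop) behind the car. Its sprung wooden disc (28 mm, top 44 mm above tabletop, face at siding y 133 mm) presses the car to the stop with 11 N, less as it goes out (8 mm more at most). The car's rear end wall can be pushed above both. Low waxed guide rails, 8 mm high: x +-41, y 25 to 170 mm.
- crane_hook (a point): Underside of the fixed wooden crane hook, 180 mm above the tabletop at siding (40, 50) mm. It hangs from a jib 260 mm up that comes from the tower, 85 mm square and 280 mm high, at siding (115, -95) mm.
- wedge: Loose pine wedge on the deck, 153 long, 34 mm high, 0.15 kg. Origin on its underside in mid-throat at the start, axes then as the siding's. Car side flat at y 13 mm; stop side slants: y -11 at the nose (x 22), -13 at x 0, -21 mm at x -90. T-head: cross-bar x -131 to -109, y -47 to 39 mm. Fingers beside the neck at x -90 can push it sideways and hook behind the bar. It takes some 8 to 15 N to move.
- wedge_head (a point): Middle of the top of the wedge's T-head, at (-120, -4, 34) mm of the wedge. Eased sideways enough: at least 6 mm along the siding's y either way from its starting place at siding y = -4 mm, while the nose is still in the throat. It swings about the throat, so let the fingers turn with it a little (about 0.08 rad) or they bind between neck and bar.
- wedge_nose (a point): Top of the wedge's thin end, at (22, 0, 34) mm of the wedge. Well clear: the nose at least 30 mm outside the throat mouth (siding x below -50 mm).
- tender: Chipped orange wooden tender, loose, 70 wide (x), 120 long (y), 75 mm high, 0.4 kg; its wheels do not turn, it slides between the rails (a few N). Origin under its centre; front faces -y, to the stop. Dark front buffer beam 40 mm wide. Open top, end walls 10 mm thick, 53 to 75 mm above its underside. Starts parallel to the siding, origin at siding y 73 mm; fully home y 49 mm.
- tender_rear (a point): Point on the outside of the tender's rear end wall, 60 mm behind its centre, 66 mm above its underside: where to push (towards -y of the siding).
- crate: Bystander: loose blue slatted wooden crate, 90 x 90 x 70 mm, origin under its centre.
- barrel: Bystander: loose grey wooden barrel, 70 mm thick, 85 mm high, origin under its centre.
- engine: Bystander: loose toy engine 120 x 66 x 112 mm, origin under its centre.
- tree: Bystander: loose wooden toy tree, 70 mm wide, 130 mm high, origin under its centre.
- bridge: Bystander: loose wooden bridge block, 50 x 150 x 80 mm, origin under its centre.
There are look-alikes about, which are no part of the job. Leave any black, blue or yellow look-alike of the wedge alone.

How it is judged:
By the outcome, as a careful person would: the job done as asked, in the order asked, and still so for the second after the job is handed in, with the robot touching nothing.
It also fails if it takes over 64 s, if anything falls off the work surface, if the arm or the gripper's body presses on something with over 40 N, if the wrist force passes 120 N, or if a joint passes its speed limit or range.

## Working session

There is one attempt and no reset: what is moved stays moved. The work goes in short steps, Python scripts to look and compute and a tool call to move; the robot and the scene stay as the last step left them, time stands still between calls to the robot, and variables do not carry over. Pictures are saved under pics/ and viewed, and the job is handed in when it is done.

Besides the shell and the picture viewer there is one more tool, called after "Request:" by a JSON object that holds its "method" and its "body". arm_command: Moves the arm, as the interface text tells. Its arguments: {"type":"object","properties":{"series":{"type":"string"}},"required":["series"]}

```bash
mkdir -p pics; cat > h.py <<'E'
import numpy as np, cv2
from bench import robot
from scipy.spatial.transform import Rotation as R
def cam2w(cam,p):
    E=np.array(robot.camera_params(cam)["extrinsics"]); return (E@np.append(p,1))[:3]
def proj(cam,P):
    c=robot.camera_params(cam); E=np.linalg.inv(np.array(c["extrinsics"]))
    P=np.atleast_2d(P); q=(E[:3,:3]@P.T).T+E[:3,3]; q=q*[1,-1,-1]
    K=np.array([[c["fx"],0,c["cx"]],[0,c["fy"],c["cy"]],[0,0,1.]])
    return cv2.projectPoints(q,np.zeros(3),np.zeros(3),K,np.array(c["distortion"],float))[0][:,0]
def ray(cam,uv,z):
    c=robot.camera_params(cam); E=np.array(c["extrinsics"])
    K=np.array([[c["fx"],0,c["cx"]],[0,c["fy"],c["cy"]],[0,0,1.]])
    n=cv2.undistortPoints(np.array(uv,float).reshape(-1,1,2),K,np.array(c["distortion"],float))[:,0]
    d=np.c_[n[:,0],-n[:,1],-np.ones(len(n))]@E[:3,:3].T
    o=E[:3,3]; return o+d*((z-o[2])/d[:,2])[:,None]
def st():
    o=robot.get_obs(); print({k:np.round(o[k],3).tolist() for k in ("time","joint_positions","tool_pos","ee_rot","wrist_force","wrist_torque","width")})
    return o
E
python3 - <<'E'
from h import *
st(); print(robot.tcp_to_grasp)
for c in ("side","top"):
    cv2.imwrite(f"pics/{c}0.png",robot.snapshot(c))
    p=robot.camera_params(c); print(c,np.round(np.array(p["extrinsics"])[:3],3).tolist(),p["fx"])
    for n in ("wedge","wedge_head","wedge_nose","stop_face","buffer_post","crane_hook","tender","tender_rear"):
        for r in robot.spot_in(c,n)[:3]: print(c,n,round(r["score"],2),np.round(cam2w(c,r["centre"]),3))
E
```

```text
{'time': 0.0, 'joint_positions': [-1.449, 0.088, 1.372, -0.0, 1.684, -0.103], 'tool_pos': [0.123, -0.536, 0.204], 'ee_rot': [-1.571, 0.002, -1.346], 'wrist_force': [-0.32, 0.29, -0.25], 'wrist_torque': [0.019, -0.052, 0.018], 'width': 0.094}
0.0188
side [[-0.927, 0.224, -0.3, 0.051], [-0.374, -0.503, 0.779, 1.037], [0.024, 0.834, 0.551, 0.881]] 509.4699754785108
side wedge 0.88 [0.546 0.032 0.045]
side wedge 0.86 [0.287 0.248 0.034]
side wedge 0.85 [ 0.718 -0.302  0.03 ]
side wedge_head 0.83 [ 0.291 -0.191  0.025]
side wedge_head 0.78 [0.553 0.031 0.036]
side wedge_head 0.67 [ 0.713 -0.306  0.034]
side wedge_nose 0.92 [ 0.291 -0.183  0.03 ]
side wedge_nose 0.86 [0.548 0.029 0.042]
side wedge_nose 0.79 [ 0.448 -0.298  0.031]
side stop_face 0.76 [0.707 0.029 0.008]
side buffer_post 0.69 [0.706 0.029 0.014]
side crane_hook 0.97 [0.704 0.026 0.012]
side crane_hook 0.47 [0.548 0.032 0.044]
side tender 0.63 [0.644 0.103 0.069]
side tender 0.48 [0.547 0.03  0.038]
side tender_rear 0.85 [0.65  0.107 0.068]
side tender_rear 0.51 [0.549 0.034 0.044]
top [[-0.025, 0.978, -0.206, 0.085], [-1.0, -0.025, 0.004, -0.015], [-0.001, 0.206, 0.979, 1.847]] 617.4504398694322
top wedge 0.89 [0.298 0.234 0.032]
top wedge 0.83 [ 0.719 -0.306  0.035]
top wedge 0.81 [ 0.433 -0.316  0.036]
top wedge_head 0.93 [0.294 0.231 0.033]
top wedge_head 0.88 [0.564 0.016 0.044]
top wedge_head 0.76 [ 0.436 -0.315  0.033]
top wedge_nose 0.95 [ 0.26  -0.23   0.035]
top wedge_nose 0.82 [0.293 0.226 0.036]
top wedge_nose 0.8 [ 0.433 -0.314  0.036]
top stop_face 0.85 [ 0.695 -0.003  0.012]
top stop_face 0.52 [0.57  0.012 0.042]
top stop_face 0.45 [0.655 0.087 0.076]
top buffer_post 0.61 [ 0.698 -0.002  0.011]
top crane_hook 0.56 [ 0.703 -0.003  0.014]
top crane_hook 0.49 [0.657 0.086 0.073]
top tender 0.82 [0.658 0.084 0.075]
```

View pics/top0.png

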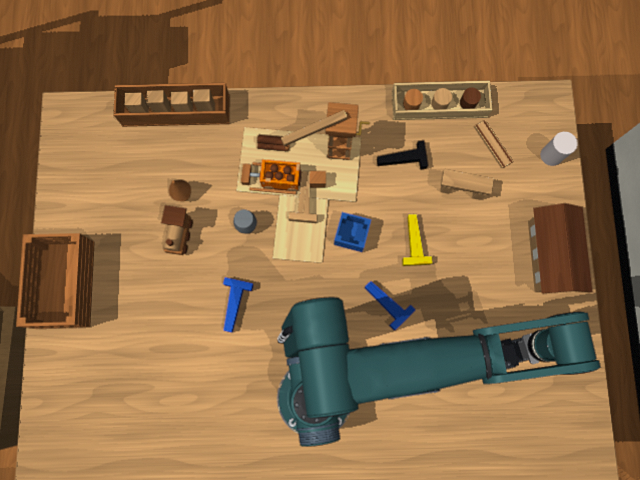

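View pics/side0.png

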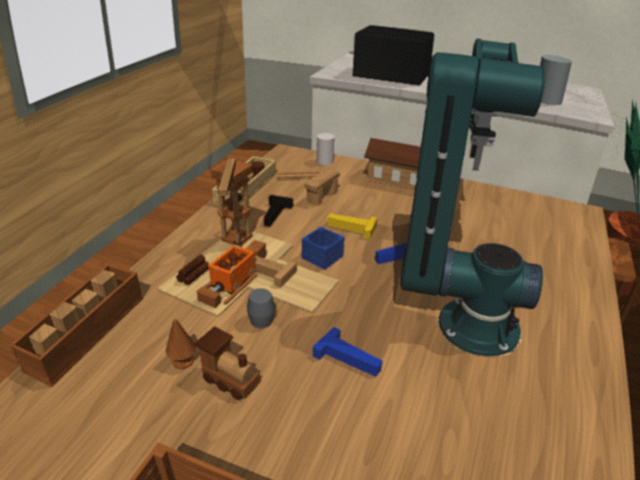

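Wedge candidates in the top picture: natural pine T (305,205), black (405,157), yellow (416,240), blue (237,303), blue (390,305). Only the pine one sits in the throat between the buffer stop (317,178) and the orange tender (280,175), so that is the one. I'll confirm it in an enlarged crop.

```bash
python3 - <<'E'
import cv2
a=cv2.imread("pics/top0.png")[90:275,225:375]
cv2.imwrite("pics/top0c.png",cv2.resize(a,None,fx=3.2,fy=3.2,interpolation=cv2.INTER_CUBIC))
a=cv2.imread("pics/side0.png")[150:320,150:350]
cv2.imwrite("pics/side0c.png",cv2.resize(a,None,fx=3.5,fy=3.5,interpolation=cv2.INTER_CUBIC))
E
```

```text
(no output)
```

View pics/top0c.png

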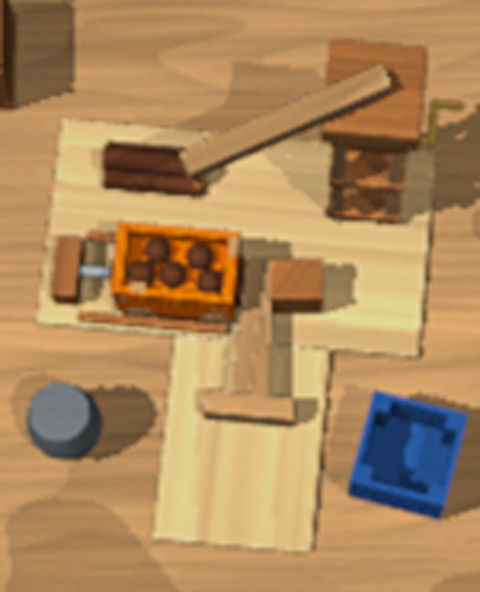

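View pics/side0c.png

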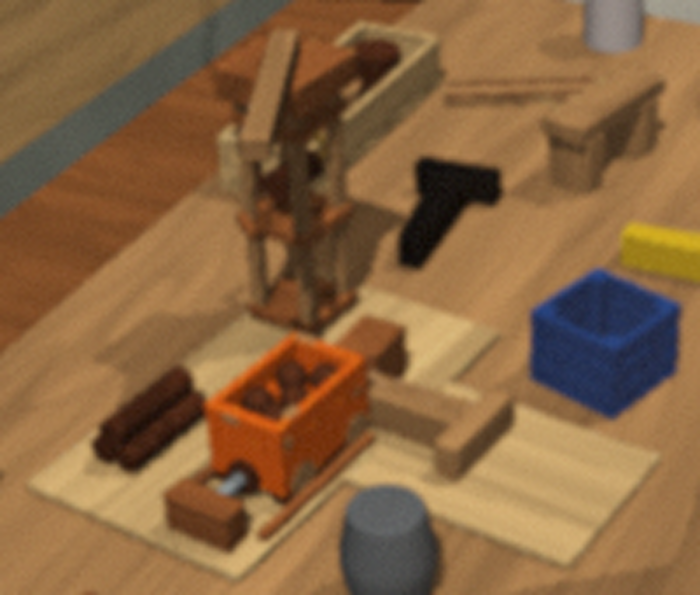

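```bash
cat >> h.py <<'E'
def S2w(pose,P):
    P=np.atleast_2d(np.array(P,float))/1000.; c,s=np.cos(pose[2]),np.sin(pose[2])
    return np.c_[pose[0]+c*P[:,0]-s*P[:,1],pose[1]+s*P[:,0]+c*P[:,1],P[:,2]]
E
python3 - <<'E'
from h import *
from scipy.optimize import least_squares
D=[(160,210,62,120),(-50,210,38,325),(-50,-160,421,357),(-250,75,153,542),(-250,-75,312,550),(-50,75,175,335),(-50,-75,328,349)]
D=np.array(D,float)
P=np.c_[D[:,:2],np.full(len(D),8)]; uv=D[:,2:]/3.2+[225,90]-0.3
Ds=np.array([(-50,210,240,577),(160,210,30,485),(-250,75,568,563),(-250,-75,658,458),(160,-160,375,291)],float)
Ps=np.c_[Ds[:,:2],np.full(len(Ds),8)]; uvs=Ds[:,2:]/3.5+[150,150]-0.3
def ft(p): return (proj("top",S2w(p,P))-uv)
def fs(p): return (proj("side",S2w(p,Ps))-uvs)
f=lambda p:ft(p).ravel(); g=lambda p:fs(p).ravel()
for fn in (f,g,lambda p:np.r_[f(p),g(p)]):
    r=least_squares(fn,[0.66,0,0],loss="soft_l1"); print(r.x.round(4), fn(r.x).reshape(-1,2).round(1).tolist())
p=r.x; np.save("sid.npy",p)
# overlay
z=8
def box(x0,x1,y0,y1,z): return [(x0,y0,z),(x1,y0,z),(x1,y1,z),(x0,y1,z)]
polys=[box(-131,-109,-47,39,42),box(-35,35,13,133,83),box(-22,24,-65,-11,58),[(22,-11,42),(22,13,42),(-109,13,42),(-109,-22,42)],box(-13,13,170,196,42)]
for c in("top","side"):
    im=cv2.imread(f"pics/{c}0.png"); o,(h,w),s=((225,90),(185,150),3.2) if c=="top" else ((150,150),(170,200),3.5)
    im=cv2.resize(im[o[1]:o[1]+h,o[0]:o[0]+w],None,fx=s,fy=s,interpolation=cv2.INTER_CUBIC)
    for q in polys:
        u=((proj(c,S2w(p,q))-o+.5)*s).astype(int); cv2.polylines(im,[u],True,(0,255,0),1)
    cv2.imwrite(f"pics/{c}_ov0.png",im)
for n in ("crate","barrel","engine","tree","bridge"):
    for c in("top","side"):
        for r in robot.spot_in(c,n)[:1]: print(c,n,round(r["score"],2),np.round(cam2w(c,r["centre"]),3))
E
```

```text
[ 0.6548  0.0123 -0.1141] [[-0.2, 0.0], [-0.4, -0.3], [-0.8, -0.1], [0.3, -0.9], [0.1, 1.0], [0.2, 0.3], [0.8, 0.1]]
[ 0.6501  0.014  -0.1329] [[-0.3, -0.0], [-0.4, -1.2], [0.7, 1.2], [2.0, 0.3], [-17.6, -7.0]]
[ 0.6539  0.0128 -0.1176] [[-0.2, 0.1], [-0.6, -0.3], [-1.0, 0.4], [-0.1, -0.7], [-0.3, 1.3], [0.0, 0.5], [0.6, 0.4], [-0.2, -0.5], [-1.0, -0.9], [0.6, -0.2], [1.1, -1.2], [-19.5, -7.3]]
top crate 0.83 [ 0.49  -0.123  0.016]
side crate 0.83 [ 0.481 -0.106  0.043]
top barrel 0.86 [0.512 0.192 0.081]
side barrel 0.77 [0.511 0.219 0.064]
top engine 0.69 [0.505 0.392 0.083]
side engine 0.84 [0.504 0.424 0.071]
top tree 0.8 [0.616 0.385 0.066]
side tree 0.75 [0.614 0.408 0.064]
top bridge 0.79 [ 0.616 -0.471  0.08 ]
side bridge 0.8 [ 0.616 -0.443  0.063]
```

View pics/top_ov0.png

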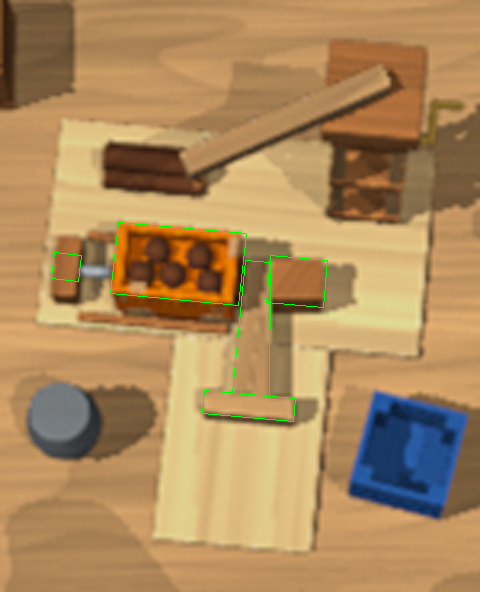

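View pics/side_ov0.png

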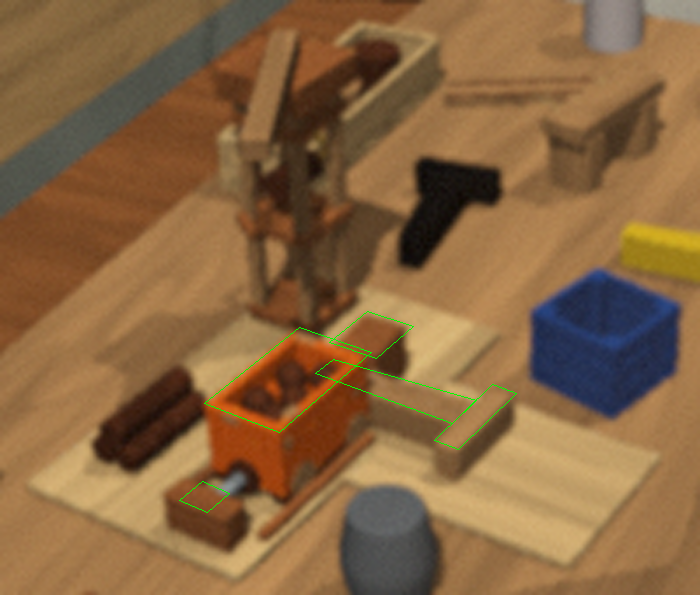

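The crop confirms it: the plain pine T has its neck in the throat at crop (258,300) and its bar at (248,405). The model overlay fits the wedge, tender and stop within about 2 mm. Next I refit without the one bad corner and work out the approach.

```bash
cat >> h.py <<'E'
def togo(x,y,z,dyaw):
    """siding mm target, z in mm; dyaw: tool x = siding -y turned by dyaw. prints shift in tool axes & turn about tool y"""
    p=np.load("sid.npy"); o=robot.get_obs(); Rm=R.from_euler("xyz",o["ee_rot"]).as_matrix()
    t=S2w(p,[[x,y,z]])[0]; d=Rm.T@(t-o["tool_pos"])
    Rt=R.from_euler("xyz",[-np.pi/2,0,p[2]-np.pi/2+dyaw]).as_matrix()
    rv=R.from_matrix(Rm.T@Rt).as_rotvec()
    print("target",t.round(4),"shift tool mm",(d*1000).round(1),"rotvec",rv.round(4))
def where():
    p=np.load("sid.npy"); o=robot.get_obs(); c,s=np.cos(p[2]),np.sin(p[2]); q=np.array(o["tool_pos"])-[p[0],p[1],0]
    f=o["wrist_force"]
    print("t %.2f"%o["time"],"siding mm",np.round([1000*(c*q[0]+s*q[1]),1000*(-s*q[0]+c*q[1]),1000*q[2]],1),"dyaw",round(o["ee_rot"][2]-(p[2]-np.pi/2),3),"rp",np.round(o["ee_rot"][:2],3),"F",np.round([c*f[0]+s*f[1],-s*f[0]+c*f[1],f[2]],1),"w",round(o["width"],4))
E
python3 - <<'E'
from h import *
from scipy.optimize import least_squares
D=np.array([(160,210,62,120),(-50,210,38,325),(-50,-160,421,357),(-250,75,153,542),(-250,-75,312,550),(-50,75,175,335),(-50,-75,328,349)],float)
B=np.array([(-131,39,42,202,411),(-131,-47,42,294,421),(-109,39,42,204,390)],float)
P=np.r_[np.c_[D[:,:2],np.full(len(D),8)],B[:,:3]]; uv=np.r_[D[:,2:],B[:,3:]]/3.2+[225,90]-0.3
Ds=np.array([(-50,210,8,240,577),(160,210,8,30,485),(-250,75,8,568,563),(-250,-75,8,658,458),(-131,39,42,452,449),(-131,-47,42,515,402)],float)
Ps=Ds[:,:3]; uvs=Ds[:,3:]/3.5+[150,150]-0.3
f=lambda p:np.r_[(proj("top",S2w(p,P))-uv).ravel(),(proj("side",S2w(p,Ps))-uvs).ravel()]
r=least_squares(f,[0.66,0,-.1],loss="soft_l1",f_scale=.7); print(r.x.round(4),f(r.x).reshape(-1,2).round(1).tolist())
np.save("sid.npy",r.x)
where(); togo(-90,-4,150,0)
E
```

```text
[ 0.6547  0.0131 -0.1151] [[-0.4, 0.0], [-0.7, -0.3], [-1.1, 0.0], [0.0, -0.9], [-0.3, 1.0], [-0.1, 0.3], [0.5, 0.1], [-0.1, 0.3], [-0.3, -0.3], [0.0, -0.2], [-0.3, -0.4], [-1.3, -0.8], [0.5, -0.3], [0.9, -1.3], [1.5, 0.0], [-0.2, -2.8]]
t 1.40 siding mm [-465.5 -606.8  205.5] dyaw 0.34 rp [-1.571 -0.   ] F [ 0.6 -0.6 -0.1] w 0.0941
target [0.5648 0.0195 0.15  ] shift tool mm [-443.1   55.4  554.9] rotvec [0.000e+00 3.399e-01 1.000e-04]
```

Request:
{"method": "arm_command", "body": {"series": "0 0 0 -0.024 0 0.030 0.094;0 0 0 -0.024 0 0.030 0.094;0 0 0 -0.024 0 0.030 0.094;0 0 0 -0.024 0 0.030 0.094;0 0 0 -0.024 0 0.030 0.094;0 0 0 -0.024 0 0.030 0.094;0 0 0 -0.024 0 0.030 0.094;0 0 0 -0.024 0 0.030 0.094;0 0 0 -0.024 0 0.030 0.094;0 0 0 -0.024 0 0.030 0.094;0 0 0 -0.024 0 0.030 0.094;0 0 0 -0.024 0 0.030 0.094"}}

```text
time: 2.6
tool_pos: [0.4179, -0.1662, 0.2056]
ee_rot: [-1.568, -0.004, -1.357]
wrist_force: [0.7, 0.5, 0.5]
width: 0.0944
```

```bash
python3 -c "
from h import *
where(); togo(-90,-4,150,0)"
```

```text
t 2.60 siding mm [-214.6 -205.4  205.6] dyaw 0.329 rp [-1.568 -0.004] F [0.6 0.6 0.5] w 0.0944
target [0.5648 0.0195 0.15  ] shift tool mm [-150.6   55.5  182.8] rotvec [-0.0038  0.3286  0.0039]
```

Request:
{"method": "arm_command", "body": {"series": "0 0 0 -0.025 0 0.030 0.070;0 0 0 -0.025 0 0.030 0.060;0 0 0 -0.025 0 0.030 0.054;0 0 0 -0.025 0 0.030 0.054;0 0 0 -0.025 0 0.030 0.054;0 0 0 -0.020 0 0.025 0.054;0 0.11 0 0 0.010 0 0.054;0 0.11 0 0 0.010 0 0.054;0 0.11 0 0 0.010 0 0.054;0 0 0 0 0 0 0.054"}}

```text
time: 3.6
tool_pos: [0.5663, 0.0275, 0.1748]
ee_rot: [-1.563, -0.003, -1.689]
wrist_force: [-0.3, 1.0, -0.8]
width: 0.0541
```

```bash
python3 - <<'E'
from h import *
where(); togo(-90,-4,80,0)
s=robot.snapshot("side"); cv2.imwrite("pics/side1.png",cv2.resize(s[120:340,130:390],None,fx=3,fy=2.7,interpolation=2))
E
```

```text
t 3.60 siding mm [-89.5   4.1 174.8] dyaw -0.003 rp [-1.563 -0.003] F [-0.4  0.9 -0.8] w 0.0541
target [0.5648 0.0195 0.08  ] shift tool mm [ 7.9 94.8 -1.3] rotvec [-0.0079 -0.0032  0.0029]
```

View pics/side1.png

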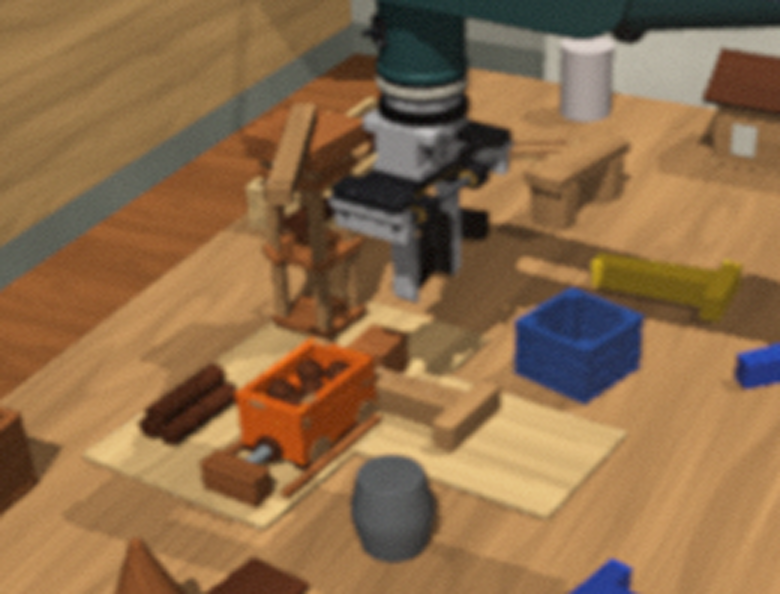

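The side picture shows the gripper above the neck, long side along the rails, and the fingers clear of the crane, with the tips around (420,290). I'll centre it and lower it.

Request:
{"method": "arm_command", "body": {"series": "-0.008 0 0 0.008 0.020 0 0.054;0 0 0 0 0.030 0 0.054;0 0 0 0 0.030 0 0.054;0 0 0 0 0.025 0 0.054;0 0 0 0 0 0 0.054"}}

```text
time: 4.15
tool_pos: [0.57, 0.0178, 0.0743]
ee_rot: [-1.558, -0.002, -1.676]
wrist_force: [-0.7, -0.4, -0.2]
width: 0.0539
```

```bash
python3 - <<'E'
from h import *
where(); togo(-90,-4,16,0)
s=robot.snapshot("side"); cv2.imwrite("pics/side2.png",cv2.resize(s[180:320,190:350],None,fx=4.5,fy=4,interpolation=2))
s=robot.snapshot("top"); cv2.imwrite("pics/top2.png",cv2.resize(s[90:275,225:375],None,fx=3.2,fy=3.2,interpolation=2))
E
```

```text
t 4.15 siding mm [-84.6  -5.   74.3] dyaw 0.01 rp [-1.558 -0.002] F [-0.7 -0.5 -0.2] w 0.0539
target [0.5648 0.0195 0.016 ] shift tool mm [-1.2 58.2 -6.1] rotvec [-0.0129  0.0096  0.0022]
```

View pics/side2.png

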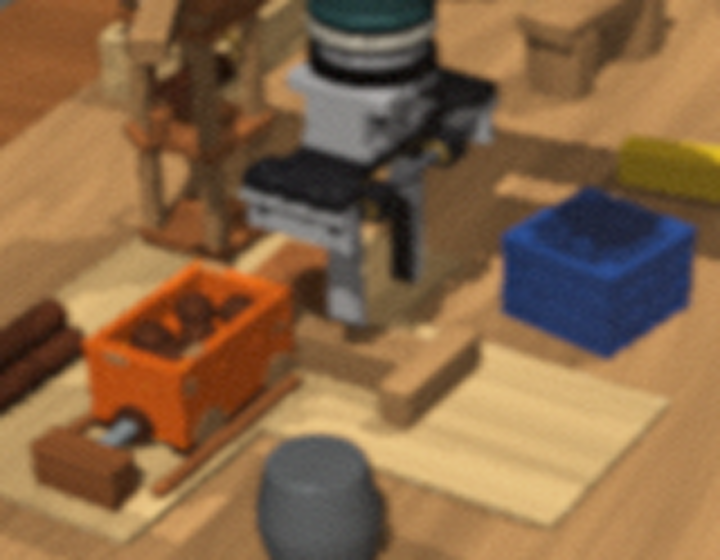

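View pics/top2.png

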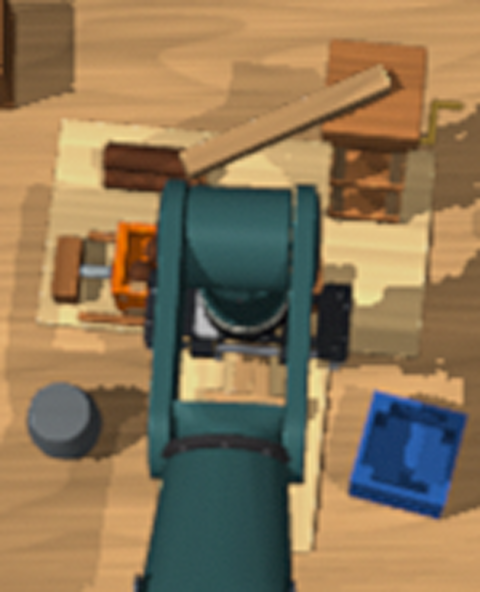

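Request:
{"method": "arm_command", "body": {"series": "-0.013 0.010 0 -0.001 0.015 -0.006 0.054;0 0 0 0 0.015 0 0.054;0 0 0 0 0.015 0 0.054;0 0 0 0 0.012 0 0.054;0 0 0 0 0 0 0.054"}}

```text
time: 4.75
tool_pos: [0.5717, 0.0191, 0.0238]
ee_rot: [-1.553, -0.001, -1.686]
wrist_force: [-0.7, 0.1, -0.2]
width: 0.0543
```

```bash
python3 - <<'E'
from h import *
where(); togo(-90,-4,16,0)
s=robot.snapshot("side"); cv2.imwrite("pics/side3.png",cv2.resize(s[180:320,190:350],None,fx=4.5,fy=4,interpolation=2))
E
```

```text
t 4.75 siding mm [-83.1  -3.6  23.8] dyaw -0.0 rp [-1.553e+00 -1.000e-03] F [-0.7 -0.  -0.2] w 0.0543
target [0.5648 0.0195 0.016 ] shift tool mm [ 0.4  7.7 -7. ] rotvec [-0.0181 -0.0001  0.0011]
```

View pics/side3.png

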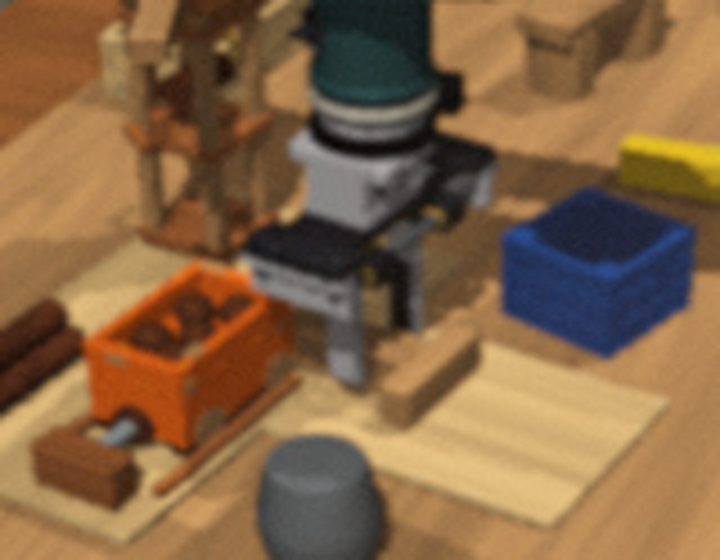

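Fingers now straddle the neck: the near one is at (350,350), with a gap to the bar, and there's no contact force. I'll fine-position and close to a loose fit.

Request:
{"method": "arm_command", "body": {"series": "-0.018 0 0 0 0.006 -0.004 0.046;0 0 0 0 0 -0.002 0.040;0 0 0 0 0 0 0.040;0 0 0 0 0 0 0.040"}}

```text
time: 5.2
tool_pos: [0.5675, 0.0197, 0.0201]
ee_rot: [-1.567, -0.001, -1.686]
wrist_force: [0.2, 0.4, 0.0]
width: 0.0401
```

```bash
python3 - <<'E'
from h import *
where(); togo(-88,-4,16,0)
E
```

```text
t 5.20 siding mm [-87.4  -3.4  20.1] dyaw 0.0 rp [-1.567e+00 -1.000e-03] F [0.1 0.4 0. ] w 0.0401
target [0.5668 0.0193 0.016 ] shift tool mm [ 0.6  4.1 -0.6] rotvec [-0.0035  0.0001  0.0009]
```

Request:
{"method": "arm_command", "body": {"series": "0 -0.02 0 0.002 0.003 0 0.040;0 -0.02 0 0.002 0 0 0.040;0 -0.02 0 0.002 0 0 0.040;0 0 0 0 0 0 0.040"}}

```text
time: 5.6
tool_pos: [0.568, 0.0167, 0.0174]
ee_rot: [-1.564, 0.006, -1.62]
wrist_force: [0.5, 1.4, -0.8]
width: 0.0397
```

```bash
python3 - <<'E'
from h import *
where(); togo(-88,-14.3,16,0.08)
E
```

```text
t 5.60 siding mm [-86.4  -6.4  17.4] dyaw 0.066 rp [-1.564  0.006] F [ 0.4  1.5 -0.8] w 0.0397
target [0.5656 0.009  0.016 ] shift tool mm [ 7.8  1.3 -2.1] rotvec [-0.0065 -0.0143 -0.0058]
```

Request:
{"method": "arm_command", "body": {"series": "-0.006 -0.01 -0.006 0.003 0 -0.001 0.040;0 0 0 0.003 0 0 0.040;0 0 0 0.003 0 0 0.040;0 0 0 0 0 0 0.040"}}

```text
time: 6.0
tool_pos: [0.5676, 0.0156, 0.0174]
ee_rot: [-1.569, 0.015, -1.607]
wrist_force: [2.2, 3.7, -1.5]
width: 0.0401
```

```bash
python3 - <<'E'
from h import *
where(); togo(-88,-14.3,16,0.08)
s=robot.snapshot("side"); cv2.imwrite("pics/side4.png",cv2.resize(s[180:320,190:350],None,fx=4.5,fy=4,interpolation=2))
E
```

```text
t 6.00 siding mm [-86.7  -7.5  17.4] dyaw 0.079 rp [-1.569  0.015] F [ 1.8  3.9 -1.5] w 0.0401
target [0.5656 0.009  0.016 ] shift tool mm [ 6.7  1.3 -1.8] rotvec [-0.002  -0.001  -0.0153]
```

View pics/side4.png

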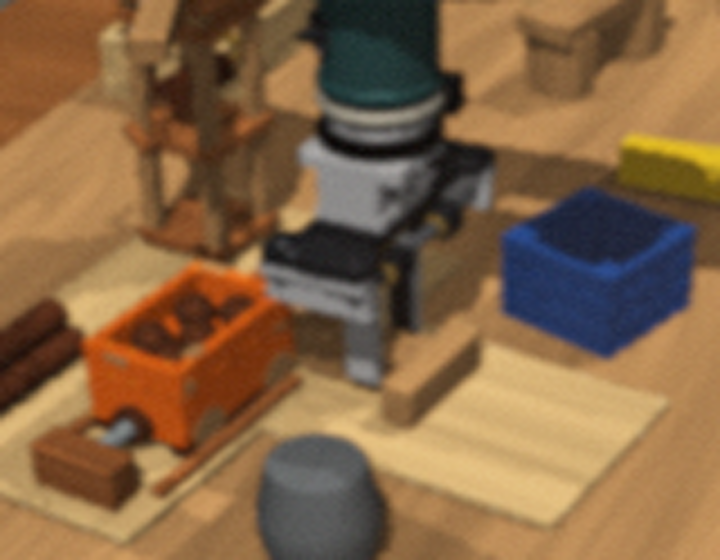

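Request:
{"method": "arm_command", "body": {"series": "0 0 -0.015 0.006 0 -0.001 0.040;0 0 0 0.006 0 0 0.040"}}

```text
time: 6.25
tool_pos: [0.566, 0.0114, 0.0175]
ee_rot: [-1.57, 0.015, -1.605]
wrist_force: [0.6, 17.1, 0.3]
width: 0.0402
```

```bash
python3 - <<'E'
from h import *
where(); togo(-88,-14.3,16,0.08)
E
```

```text
t 6.25 siding mm [-87.9 -11.9  17.5] dyaw 0.081 rp [-1.57   0.015] F [-1.4 17.1  0.3] w 0.0402
target [0.5656 0.009  0.016 ] shift tool mm [ 2.4  1.5 -0.3] rotvec [-0.0009  0.0006 -0.0151]
```

Request:
{"method": "arm_command", "body": {"series": "0 0 -0.010 0.006 0 0 0.040;0 0 0 0.004 0 0 0.040"}}

```text
time: 6.45
tool_pos: [0.566, 0.0117, 0.0175]
ee_rot: [-1.569, 0.025, -1.603]
wrist_force: [2.0, 11.0, -2.1]
width: 0.0403
```

```bash
python3 - <<'E'
from h import *
where(); togo(-88,-14.3,16,0.08)
p=np.load("sid.npy")
s=robot.snapshot("side"); o=(190,180); k=4.5
im=cv2.resize(s[180:310,190:350],None,fx=k,fy=k,interpolation=2)
for q in [[(-131,-47,42),(-109,-47,42),(-109,39,42),(-131,39,42)],[(-35,13,83),(35,13,83),(35,133,83),(-35,133,83)]]:
    cv2.polylines(im,[((proj("side",S2w(p,q))-o+.5)*k).astype(int)],True,(0,255,0),1)
cv2.imwrite("pics/side5.png",im)
E
```

```text
t 6.45 siding mm [-87.9 -11.6  17.5] dyaw 0.082 rp [-1.569  0.025] F [ 0.7 11.1 -2.1] w 0.0403
target [0.5656 0.009  0.016 ] shift tool mm [ 2.7  1.5 -0.3] rotvec [-0.0014  0.0025 -0.0248]
```

View pics/side5.png

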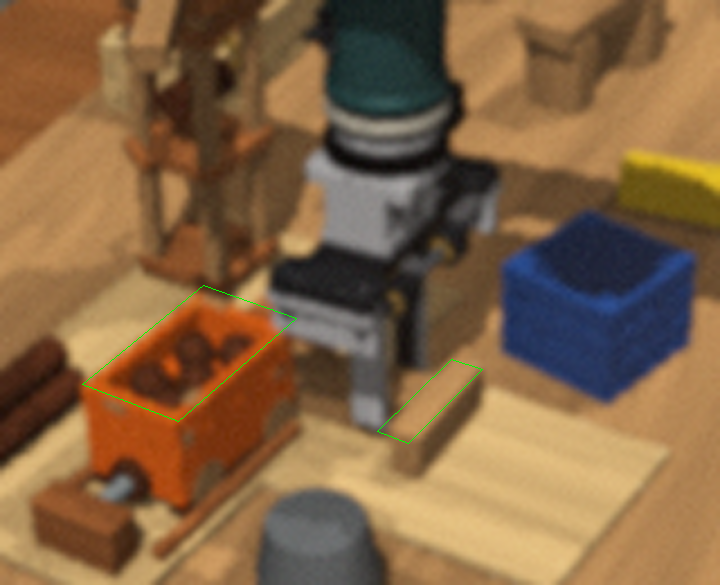

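```bash
cat >> h.py <<'E'
def headshift(im,ref=None,save=None):
    """siding y shift (mm) of the bar's near end, from side picture, by ECC-free template search along siding y"""
    p=np.load("sid.npy")
    ref=cv2.imread("pics/side0.png") if ref is None else ref
    c=proj("side",S2w(p,[[-120,39,30],[-120,-20,42]]))
    k=6; out=[]
    for (u,v) in c[:1]:
        u,v=int(u),int(v)
        T=cv2.resize(ref[v-7:v+12,u-6:u+9],None,fx=k,fy=k,interpolation=2)
        A=cv2.resize(im[v-25:v+30,u-25:u+30],None,fx=k,fy=k,interpolation=2)
        r=cv2.matchTemplate(A,T,cv2.TM_CCOEFF_NORMED); _,m,_,l=cv2.minMaxLoc(r)
        du=np.array([l[0]/k-19,l[1]/k-18])
        J=(proj("side",S2w(p,[[-120,44,30],[-115,39,30]]))-proj("side",S2w(p,[[-120,39,30]])))/5
        d=np.linalg.solve(J.T,du)
        print("match",round(m,2),"px",du.round(2),"siding dy",d[0].round(1),"dx",d[1].round(1))
E
python3 - <<'E'
from h import *
s=robot.snapshot("side"); cv2.imwrite("pics/side5r.png",s); headshift(s)
headshift(cv2.imread("pics/side0.png"))
E
```

```text
match 0.94 px [ 2.   -0.67] siding dy -5.2 dx -3.1
match 1.0 px [0. 0.] siding dy -0.0 dx -0.0
```

Request:
{"method": "arm_command", "body": {"series": "0 -0.02 -0.020 0.008 0 0 0.040;0 -0.01 0 0.008 0 0 0.040"}}

```text
time: 6.75
tool_pos: [0.5662, 0.0106, 0.0176]
ee_rot: [-1.567, 0.033, -1.571]
wrist_force: [1.8, 20.7, -1.4]
width: 0.0405
```

```bash
python3 - <<'E'
from h import *
where(); togo(-88,-14.3,16,0.08)
s=robot.snapshot("side"); headshift(s)
E
```

```text
t 6.75 siding mm [-87.5 -12.6  17.6] dyaw 0.115 rp [-1.567  0.033] F [-0.6 20.8 -1.4] w 0.0405
target [0.5656 0.009  0.016 ] shift tool mm [ 1.6  1.6 -0.7] rotvec [-0.0029  0.0353 -0.0335]
match 0.94 px [ 2.5  -1.17] siding dy -7.7 dx -3.1
```

Request:
{"method": "arm_command", "body": {"series": "0 0.025 -0.030 0.009 0 0 0.040;0 0 -0.010 0.009 0 0 0.040"}}

```text
time: 7.0
tool_pos: [0.5655, 0.0099, 0.0177]
ee_rot: [-1.569, 0.027, -1.594]
wrist_force: [2.9, 23.5, -1.2]
width: 0.04
```

```bash
python3 - <<'E'
from h import *
where(); togo(-88,-14.3,16,0.08)
s=robot.snapshot("side"); headshift(s)
E
```

```text
t 7.00 siding mm [-88.2 -13.4  17.7] dyaw 0.092 rp [-1.569  0.027] F [ 0.2 23.6 -1.2] w 0.04
target [0.5656 0.009  0.016 ] shift tool mm [0.9 1.7 0.1] rotvec [-0.0012  0.0121 -0.0269]
match 0.94 px [ 2.67 -1.17] siding dy -7.9 dx -3.5
```

Request:
{"method": "arm_command", "body": {"series": "0 0.005 -0.027 0.011 0 0 0.040;0 0 -0.010 0.011 0 0 0.040"}}

```text
time: 7.25
tool_pos: [0.5652, 0.009, 0.0178]
ee_rot: [-1.569, 0.03, -1.594]
wrist_force: [1.1, 26.6, -0.4]
width: 0.04
```

```bash
python3 - <<'E'
from h import *
where(); togo(-88,-3.4,16,0.0)
s=robot.snapshot("side"); headshift(s)
s=robot.snapshot("top"); cv2.imwrite("pics/top5.png",cv2.resize(s[90:275,225:375],None,fx=3.2,fy=3.2,interpolation=2))
E
```

```text
t 7.25 siding mm [-88.4 -14.3  17.8] dyaw 0.092 rp [-1.569  0.03 ] F [-1.9 26.5 -0.4] w 0.04
target [0.5669 0.0198 0.016 ] shift tool mm [-10.8   2.1   1.4] rotvec [ 0.0001  0.0916 -0.0296]
match 0.93 px [ 3.   -1.33] siding dy -9.0 dx -3.9
```

View pics/top5.png

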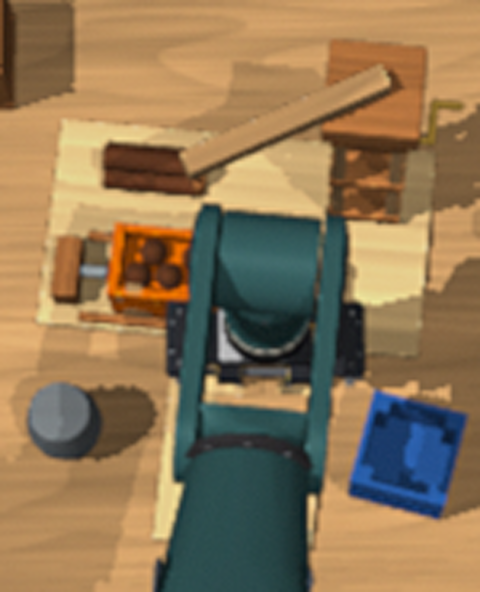

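First easing is done: the head is at about −9 mm by the picture and −9.8 mm by the fingers. Now towards the car side.

Request:
{"method": "arm_command", "body": {"series": "0 0.04 -0.030 -0.005 0 0 0.040;0 0.04 0 -0.005 0 0 0.040;0 0.04 0 -0.005 0 0 0.040;0 0.03 0 -0.005 0 0 0.040;0 0.02 0 -0.005 0 0 0.040"}}

```text
time: 7.85
tool_pos: [0.5674, 0.0279, 0.0181]
ee_rot: [-1.568, -0.019, -1.765]
wrist_force: [-1.5, -7.7, -2.0]
width: 0.0402
```

```bash
python3 - <<'E'
from h import *
where(); togo(-88,6,16,-0.08)
s=robot.snapshot("side"); headshift(s)
E
```

```text
t 7.85 siding mm [-88.3   4.7  18.1] dyaw -0.079 rp [-1.568 -0.019] F [-0.6 -7.8 -2. ] w 0.0402
target [0.5679 0.0292 0.016 ] shift tool mm [-1.4  2.   0.2] rotvec [-0.003   0.0011  0.019 ]
match 0.92 px [-1.33  0.83] siding dy 4.9 dx 1.2
```

Request:
{"method": "arm_command", "body": {"series": "0 0 0.020 -0.008 0 0 0.040;0 0 0.005 -0.008 0 0 0.040"}}

```text
time: 8.1
tool_pos: [0.567, 0.032, 0.0179]
ee_rot: [-1.573, -0.019, -1.765]
wrist_force: [-5.4, -10.2, 1.4]
width: 0.0402
```

```bash
python3 - <<'E'
from h import *
where()
s=robot.snapshot("side"); headshift(s)
E
```

```text
t 8.10 siding mm [-89.2   8.7  17.9] dyaw -0.079 rp [-1.573 -0.019] F [ -4.2 -10.7   1.4] w 0.0402
match 0.86 px [-1.83  1.17] siding dy 6.8 dx 1.5
```

```bash
python3 - <<'E'
from h import *
where()
p=np.load("sid.npy")
s=robot.snapshot("side"); o=(190,180); k=4.5
im=cv2.resize(s[180:310,190:350],None,fx=k,fy=k,interpolation=2)
a=-np.deg2rad(0)
for q,col in [([(-131,-47,42),(-109,-47,42),(-109,39,42),(-131,39,42)],(0,255,0)),([(-131,-37,42),(-109,-37,42),(-109,49,42),(-131,49,42)],(255,255,0)),([(-35,13,83),(35,13,83),(35,133,83),(-35,133,83)],(0,255,0))]:
    cv2.polylines(im,[((proj("side",S2w(p,q))-o+.5)*k).astype(int)],True,col,1)
cv2.imwrite("pics/side6.png",im)
E
```

```text
t 8.15 siding mm [-89.3   9.1  17.8] dyaw -0.078 rp [-1.573 -0.019] F [ -3.4 -11.    2.7] w 0.0401
```

View pics/side6.png

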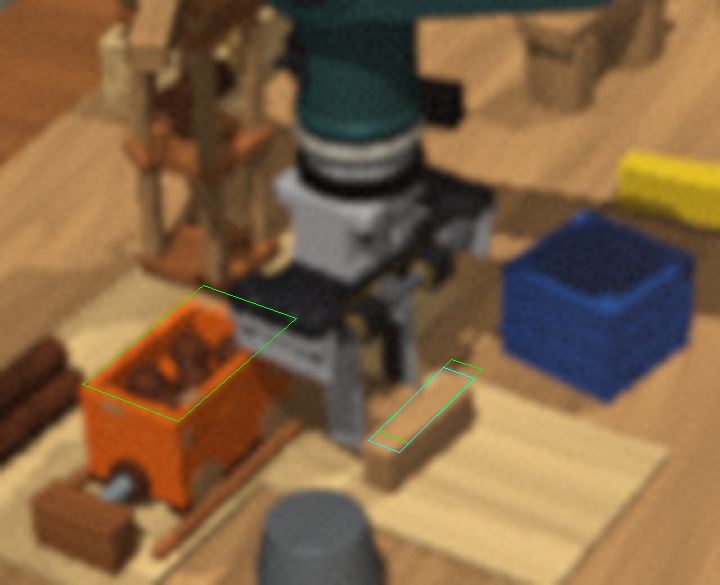

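The picture shows the bar at the cyan +10 mm outline, left corner about (367,440). So the car-side easing is done. Now back towards the stop.

Request:
{"method": "arm_command", "body": {"series": "0 -0.04 0.010 0.005 0 0 0.040;0 -0.04 0 0.005 0 0 0.040;0 -0.04 0 0.005 0 0 0.040;0 -0.03 0 0.006 0 0 0.040;0 -0.01 0 0.006 0 0 0.040"}}

```text
time: 8.7
tool_pos: [0.5632, 0.0111, 0.0182]
ee_rot: [-1.577, 0.008, -1.597]
wrist_force: [2.9, 17.9, -1.4]
width: 0.0398
```

```bash
python3 - <<'E'
from h import *
where(); togo(-88,-14.3,16,0.08)
s=robot.snapshot("side"); headshift(s)
E
```

```text
t 8.70 siding mm [-90.6 -12.5  18.2] dyaw 0.089 rp [-1.577  0.008] F [ 0.8 18.1 -1.4] w 0.0398
target [0.5656 0.009  0.016 ] shift tool mm [2.  2.1 2.5] rotvec [ 0.0059  0.0086 -0.0079]
match 0.94 px [ 2.5 -0.5] siding dy -5.3 dx -4.6
```

Request:
{"method": "arm_command", "body": {"series": "0 0 -0.010 0.008 0 0.001 0.040;0 0 -0.010 0.010 0 0 0.040;0 0 -0.010 0.011 0 0 0.040"}}

```text
time: 9.05
tool_pos: [0.5618, 0.0075, 0.018]
ee_rot: [-1.581, 0.028, -1.592]
wrist_force: [0.7, 24.7, 1.8]
width: 0.04
```

```bash
python3 - <<'E'
from h import *
where(); togo(-88,-14.3,16,0.08)
p=np.load("sid.npy")
s=robot.snapshot("side"); headshift(s); o=(190,180); k=4.5
im=cv2.resize(s[180:310,190:350],None,fx=k,fy=k,interpolation=2)
for q,col in [([(-131,-47,42),(-109,-47,42),(-109,39,42),(-131,39,42)],(0,255,0)),([(-131,-57,42),(-109,-57,42),(-109,29,42),(-131,29,42)],(255,255,0))]:
    cv2.polylines(im,[((proj("side",S2w(p,q))-o+.5)*k).astype(int)],True,col,1)
cv2.imwrite("pics/side7.png",im)
E
```

```text
t 9.05 siding mm [-91.6 -16.2  18. ] dyaw 0.093 rp [-1.581  0.028] F [-2.1 24.6  1.8] w 0.04
target [0.5656 0.009  0.016 ] shift tool mm [-1.5  2.   3.8] rotvec [ 0.0108  0.0136 -0.0277]
match 0.92 px [ 4.  -1.5] siding dy -11.0 dx -5.8
```

View pics/side7.png

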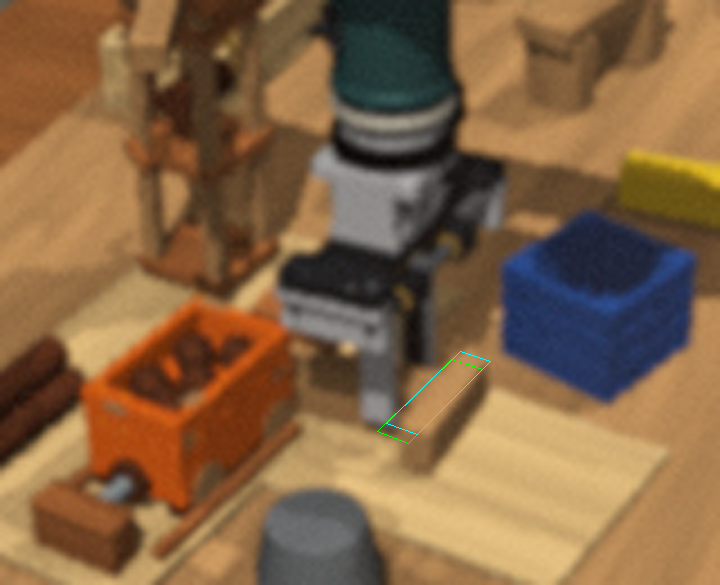

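Third easing is done: the bar sits on the −10 mm cyan outline (near corner about (390,423)), and the template gives −11 mm. Now I'll straighten the tool and pull it out along the deck.

Request:
{"method": "arm_command", "body": {"series": "0.010 0.03 -0.028 -0.005 0.001 0 0.040;0 0.03 0 -0.005 0 -0.003 0.040;0 0 0 0 0 -0.006 0.040;0 0 0 0 0 -0.008 0.040;0 0 0 0 0 -0.010 0.040"}}

```text
time: 9.6
tool_pos: [0.5423, 0.0186, 0.0207]
ee_rot: [-1.552, -0.004, -1.65]
wrist_force: [8.6, -0.4, -1.5]
width: 0.0402
```

```bash
python3 - <<'E'
from h import *
where(); togo(-110,-5,17,0.03)
s=robot.snapshot("side"); headshift(s)
E
```

```text
t 9.60 siding mm [-112.2   -7.4   20.7] dyaw 0.035 rp [-1.552 -0.004] F [ 8.6  0.6 -1.5] w 0.0402
target [0.5448 0.0208 0.017 ] shift tool mm [-2.4  3.8  2.2] rotvec [-0.0186  0.0055  0.0039]
match 0.93 px [4.17 0.83] siding dy -2.6 dx -11.6
```

Request:
{"method": "arm_command", "body": {"series": "-0.018 0.005 0 -0.001 0.004 -0.012 0.040;0 0 0 0 0.001 -0.013 0.040;0 0 0 0 0.001 -0.013 0.040;0 0 0 0 0.001 -0.013 0.040"}}

```text
time: 10.05
tool_pos: [0.4995, 0.0176, 0.0187]
ee_rot: [-1.544, -0.01, -1.658]
wrist_force: [3.7, 0.6, 3.0]
width: 0.0402
```

```bash
python3 - <<'E'
from h import *
where(); togo(-206,-5,17,0.0)
s=robot.snapshot("side"); cv2.imwrite("pics/side8.png",cv2.resize(s[180:320,190:350],None,fx=4.5,fy=4,interpolation=2))
E
```

```text
t 10.05 siding mm [-154.7  -13.4   18.7] dyaw 0.028 rp [-1.544 -0.01 ] F [3.6 1.  3. ] w 0.0402
target [0.4495 0.0318 0.017 ] shift tool mm [ -9.8   0.2 -51.1] rotvec [-0.0267  0.0282  0.0093]
```

View pics/side8.png

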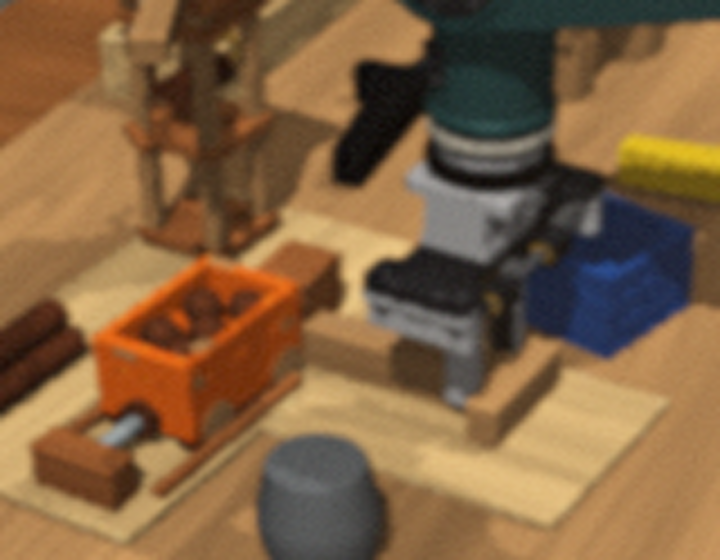

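The wedge is sliding out flat, with its bar at (515,390). The tender has eased forward a little. I'll continue the pull.

Request:
{"method": "arm_command", "body": {"series": "-0.027 0.010 0 -0.001 0.002 -0.014 0.040;0 0.005 0 -0.002 0.002 -0.014 0.040;0 0 0 -0.002 0.001 -0.014 0.040;0 0 0 -0.001 0.001 -0.014 0.040;0 0 0 0 0 0 0.044;0 0 0 0 0 0 0.050"}}

```text
time: 10.7
tool_pos: [0.4404, 0.0266, 0.0145]
ee_rot: [-1.573, -0.013, -1.676]
wrist_force: [1.8, -0.2, -0.1]
width: 0.0483
```

```bash
python3 - <<'E'
from h import *
where(); togo(-206,-5,17,0.0)
s=robot.snapshot("side"); cv2.imwrite("pics/side9.png",cv2.resize(s[180:320,190:350],None,fx=4.5,fy=4,interpolation=2))
E
```

```text
t 10.70 siding mm [-214.4  -11.3   14.5] dyaw 0.01 rp [-1.573 -0.013] F [ 1.8 -0.  -0.1] w 0.0483
target [0.4495 0.0318 0.017 ] shift tool mm [-6.1 -2.6  8.5] rotvec [0.0021 0.0102 0.0134]
```

View pics/side9.png

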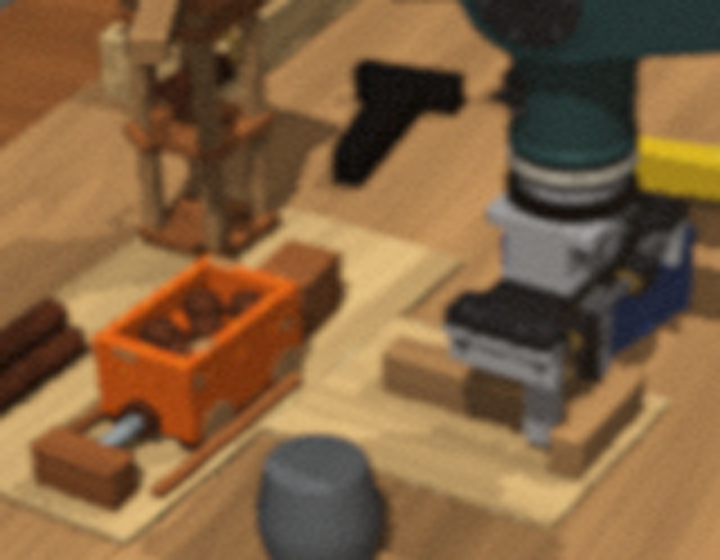

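The wedge is out on the apron, with its nose at (390,360), far from the throat. I'll open, ease off the bar and lift straight up.

Request:
{"method": "arm_command", "body": {"series": "0 0 0.013 0 0 0.003 0.056;0 0 0 0 0 0.003 0.060;0 0 0 0 0 0 0.060;0 0 0 0 -0.020 0 0.060;0 0 0 0 -0.030 0 0.060;0 0 0 0 -0.040 0 0.060;0 0 0 0 -0.045 0 0.060;0 0 0 0 -0.045 0 0.060"}}

```text
time: 11.55
tool_pos: [0.4426, 0.0252, 0.1888]
ee_rot: [-1.602, -0.0, -1.677]
wrist_force: [1.7, -0.8, 0.6]
width: 0.0598
```

```bash
python3 - <<'E'
from h import *
where(); togo(-120,150,195,0.0);togo(0,150,195,np.pi/2)
s=robot.snapshot("side"); cv2.imwrite("pics/side10.png",cv2.resize(s[180:320,190:350],None,fx=4.5,fy=4,interpolation=2))
E
```

```text
t 11.55 siding mm [-212.1  -12.4  188.8] dyaw 0.009 rp [-1.602 -0.   ] F [ 1.8 -0.6  0.6] w 0.0598
target [0.5527 0.1759 0.195 ] shift tool mm [-161.6   -9.2   93.2] rotvec [0.0314 0.0086 0.0006]
target [0.6719 0.1621 0.195 ] shift tool mm [-160.6  -12.9  213.2] rotvec [ 0.0251 -1.5621 -0.0241]
```

View pics/side10.png

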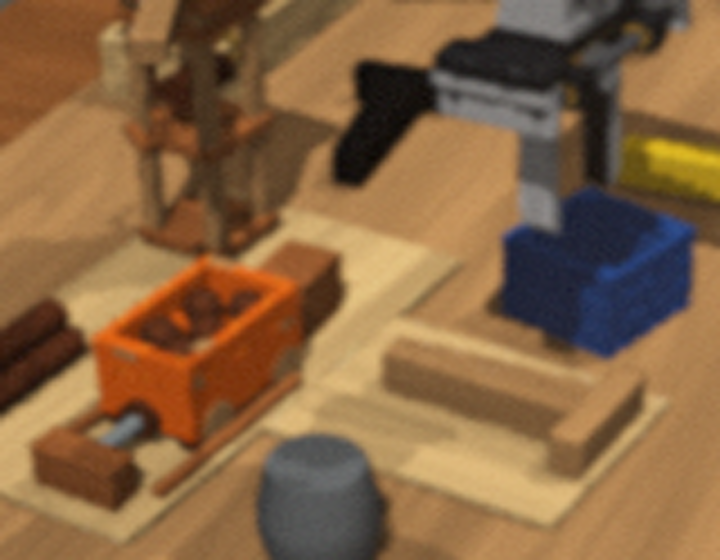

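The wedge lies flat on the apron with its nose at (390,355), and nothing else was disturbed. Next I carry the gripper round to behind the tender and turn it.

Request:
{"method": "arm_command", "body": {"series": "0.031 0 0 -0.032 -0.002 0.018 0.050;0 0 0 -0.032 -0.002 0.018 0.040;0 0 0 -0.032 -0.002 0.018 0.030;0 0 0 -0.032 -0.002 0.018 0.030;0 0 0 -0.032 -0.002 0.018 0.030;0 -0.14 0 0 0 0 0.030;0 -0.14 0 0 0 0 0.030;0 -0.14 0 0 0 0 0.030;0 -0.14 0 0 0 0 0.030;0 -0.14 0 0 0 0 0.030;0 -0.14 0 0 0 0 0.030;0 -0.14 0 0 0 0 0.030"}}

```text
time: 12.8
tool_pos: [0.5629, 0.1805, 0.2081]
ee_rot: [-1.563, -0.017, -0.66]
wrist_force: [0.4, -0.4, 0.6]
width: 0.0298
```

Request:
{"method": "arm_command", "body": {"series": "0 -0.14 0 0 0 0 0.030;0 -0.14 0 0 0 0 0.030;0 -0.14 0 0 0 0 0.030;0 -0.14 0 0 0 0 0.030;0 0 0 0 0 0 0.030"}}

```text
time: 13.3
tool_pos: [0.5634, 0.1803, 0.2043]
ee_rot: [-1.575, -0.014, -0.076]
wrist_force: [-0.3, -0.2, 0.0]
width: 0.03
```

```bash
python3 - <<'E'
from h import *
where(); togo(-2,152,180,np.pi/2)
p=np.load("sid.npy")
for c,o,(h,w),k in (("side",(150,150),(170,200),3.5),("top",(225,90),(185,150),3.2)):
    s=robot.snapshot(c)
    im=cv2.resize(s[o[1]:o[1]+h,o[0]:o[0]+w],None,fx=k,fy=k,interpolation=2)
    for d,col in((0,(0,255,0)),(24,(255,255,0))):
        q=[(-35,13-d,83),(35,13-d,83),(35,133-d,83),(-35,133-d,83)]
        cv2.polylines(im,[((proj(c,S2w(p,q))-o+.5)*k).astype(int)],True,col,1)
    cv2.imwrite(f"pics/{c}11.png",im)
E
```

```text
t 13.30 siding mm [-109.9  155.6  204.3] dyaw 1.609 rp [-1.575 -0.014] F [-0.3 -0.2  0. ] w 0.03
target [0.6701 0.1643 0.18  ] shift tool mm [107.3  25.8  -7.7] rotvec [0.004  0.0386 0.0138]
```

View pics/top11.png

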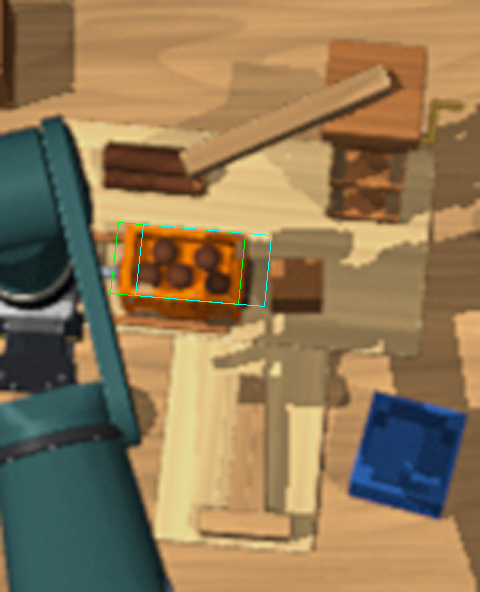

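View pics/side11.png

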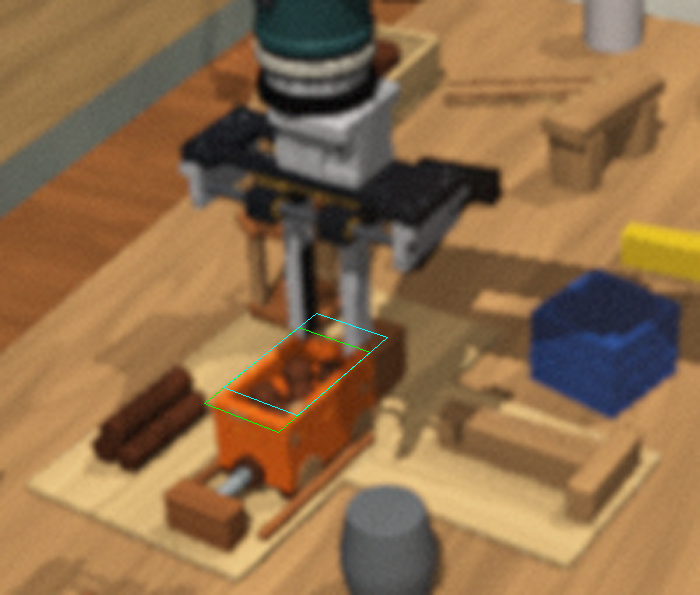

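Tender has advanced about 8 mm, between the green start outline and the cyan home outline. I'll move over behind it and then lower.

Request:
{"method": "arm_command", "body": {"series": "0 0.038 0.014 0.020 0 -0.002 0.030;0 0 0 0.030 0 -0.001 0.030;0 0 0 0.030 0 -0.001 0.030;0 0 0 0.025 0 -0.001 0.030;0 0 0 0 0 0 0.030"}}

```text
time: 13.9
tool_pos: [0.6698, 0.1631, 0.2034]
ee_rot: [-1.575, 0.002, -0.131]
wrist_force: [0.7, 1.4, -0.1]
width: 0.0302
```

```bash
python3 - <<'E'
from h import *
where(); togo(-2,151,64,np.pi/2)
E
```

```text
t 13.90 siding mm [ -2.1 150.8 203.4] dyaw 1.555 rp [-1.575  0.002] F [ 0.5  1.4 -0.1] w 0.0302
target [0.67   0.1634 0.064 ] shift tool mm [  0.4 139.4   0.8] rotvec [ 0.0042 -0.0158 -0.002 ]
```

Request:
{"method": "arm_command", "body": {"series": "0.004 -0.016 0 0 0.030 0.001 0.030;0 0 0 0 0.030 0 0.030;0 0 0 0 0.030 0 0.030;0 0 0 0 0.020 0 0.030;0 0 0 0 0 0 0.030"}}

```text
time: 14.4
tool_pos: [0.6679, 0.1652, 0.0914]
ee_rot: [-1.569, 0.002, -0.123]
wrist_force: [-0.0, 0.1, -0.2]
width: 0.03
```

```bash
python3 - <<'E'
from h import *
where(); togo(-2,151,64,np.pi/2)
s=robot.snapshot("side"); cv2.imwrite("pics/side12.png",cv2.resize(s[160:330,150:350],None,fx=3.5,fy=3.5,interpolation=2))
E
```

```text
t 14.40 siding mm [ -4.3 152.6  91.4] dyaw 1.563 rp [-1.569  0.002] F [-0.   0.1 -0.2] w 0.03
target [0.67   0.1634 0.064 ] shift tool mm [ 2.4 27.4 -1.6] rotvec [-0.0014 -0.008  -0.0016]
```

View pics/side12.png

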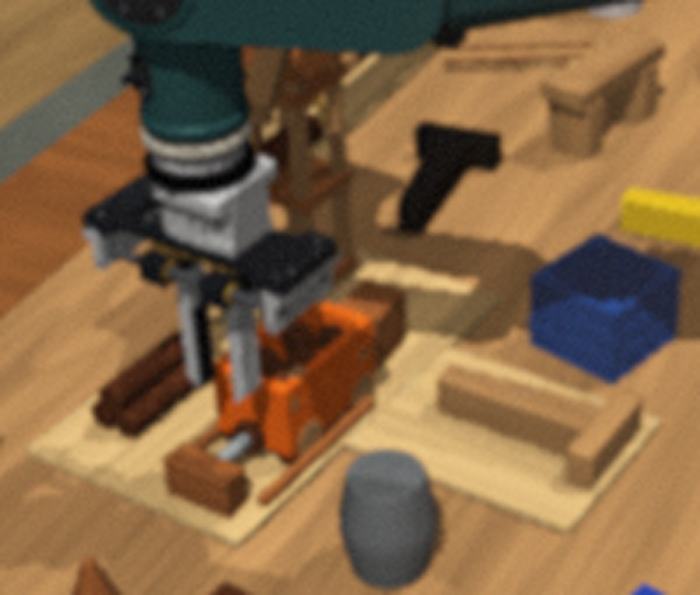

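Fingers are behind the tender's rear wall, near (200,370) and (245,390), above the post and disc. The body clears the crane hook. I'll lower to push height.

Request:
{"method": "arm_command", "body": {"series": "0 -0.008 0 0.002 0.016 0 0.030;0 0 0 0 0.013 0 0.030;0 0 0 0 0 -0.005 0.030;0 0 0 0 0 -0.006 0.030"}}

```text
time: 14.85
tool_pos: [0.6713, 0.1553, 0.0671]
ee_rot: [-1.566, -0.008, -0.114]
wrist_force: [-0.0, -0.3, -0.2]
width: 0.0299
```

```bash
python3 - <<'E'
from h import *
where(); togo(-4,117,66,np.pi/2)
s=robot.snapshot("side"); cv2.imwrite("pics/side13.png",cv2.resize(s[160:330,150:350],None,fx=3.5,fy=3.5,interpolation=2))
E
```

```text
t 14.85 siding mm [  0.3 143.2  67.1] dyaw 1.572 rp [-1.566 -0.008] F [-0.  -0.3 -0.2] w 0.0299
target [0.6641 0.1298 0.066 ] shift tool mm [ -4.3   1.  -26.2] rotvec [-0.0045  0.0013  0.0081]
```

View pics/side13.png

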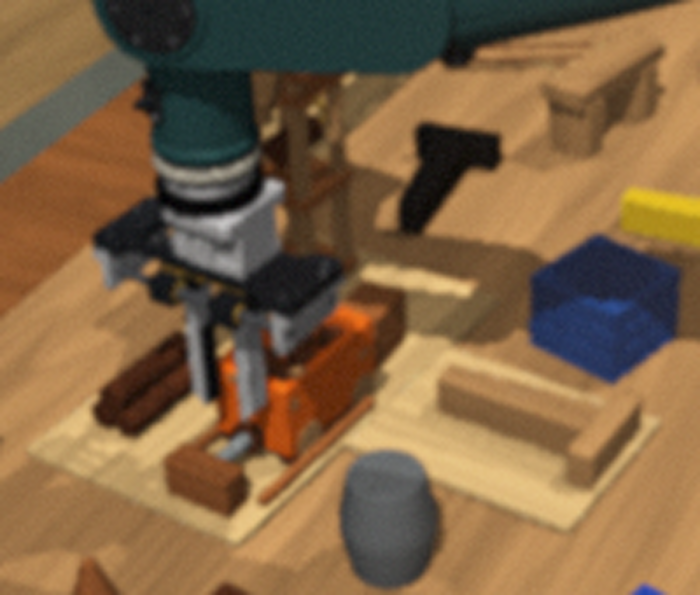

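Request:
{"method": "arm_command", "body": {"series": "0 0 0.008 -0.002 0.001 -0.006 0.030;0 0 0 0 0 -0.006 0.030;0 0 0 0 0 -0.006 0.030"}}

```text
time: 15.2
tool_pos: [0.668, 0.1364, 0.0681]
ee_rot: [-1.564, -0.002, -0.115]
wrist_force: [1.0, 1.3, 0.1]
width: 0.0298
```

```bash
python3 - <<'E'
from h import *
where(); togo(-3,117,66,np.pi/2)
E
```

```text
t 15.20 siding mm [ -0.9 124.   68.1] dyaw 1.571 rp [-1.564 -0.002] F [0.8 1.4 0.1] w 0.0298
target [0.6651 0.1297 0.066 ] shift tool mm [-2.1  2.  -7.1] rotvec [-0.0072  0.0003  0.0023]
```

Request:
{"method": "arm_command", "body": {"series": "-0.007 0 0 -0.001 0.002 -0.004 0.030;0 0 0 0 0 -0.004 0.030;0 0 0 0 0 -0.004 0.030"}}

```text
time: 15.5
tool_pos: [0.6663, 0.1297, 0.0679]
ee_rot: [-1.558, -0.005, -0.113]
wrist_force: [0.3, 13.2, 1.4]
width: 0.0303
```

```bash
python3 - <<'E'
from h import *
where()
s=robot.snapshot("side"); cv2.imwrite("pics/side14.png",cv2.resize(s[160:330,150:350],None,fx=3.5,fy=3.5,interpolation=2))
E
```

```text
t 15.50 siding mm [ -1.8 117.1  67.9] dyaw 1.573 rp [-1.558 -0.005] F [-1.2 13.2  1.4] w 0.0303
```

View pics/side14.png

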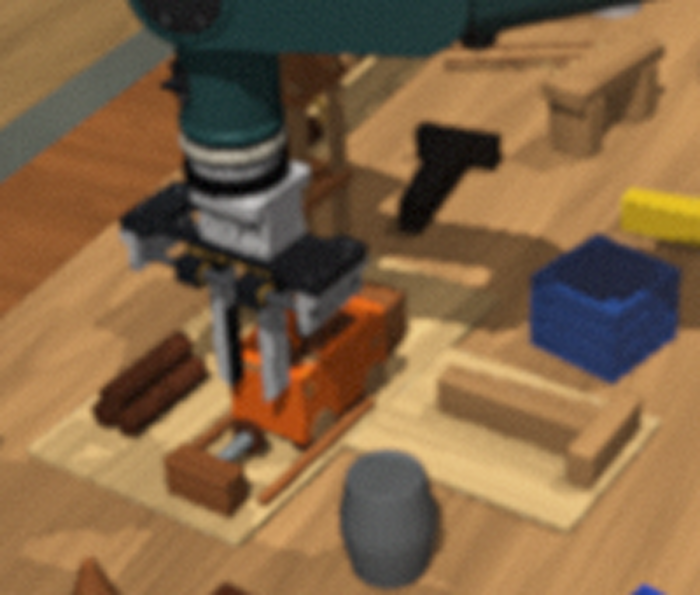

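Request:
{"method": "arm_command", "body": {"series": "-0.012 0 0 0 0.001 -0.006 0.030;0 0 0 0 0 -0.006 0.030"}}

```text
time: 15.75
tool_pos: [0.6656, 0.1294, 0.069]
ee_rot: [-1.549, -0.007, -0.107]
wrist_force: [1.3, 12.3, 0.6]
width: 0.0297
```

```bash
python3 - <<'E'
from h import *
where()
E
```

```text
t 15.75 siding mm [ -2.5 116.8  69. ] dyaw 1.578 rp [-1.549 -0.007] F [-0.1 12.4  0.6] w 0.0297
```

Request:
{"method": "arm_command", "body": {"series": "-0.020 0 0 0 0.002 -0.008 0.030;0 0 0 0 0 -0.010 0.030"}}

```text
time: 15.95
tool_pos: [0.6652, 0.129, 0.0702]
ee_rot: [-1.537, -0.011, -0.1]
wrist_force: [0.9, 21.9, 2.3]
width: 0.0297
```

```bash
python3 - <<'E'
from h import *
where()
E
```

```text
t 15.95 siding mm [ -2.9 116.4  70.2] dyaw 1.586 rp [-1.537 -0.011] F [-1.6 21.9  2.3] w 0.0297
```

At 22 N it moved only 0.4 mm, so the tender is home. I'll back off, rise and clear the view.

Request:
{"method": "arm_command", "body": {"series": "0.012 0 0 0 0 0.005 0.030;0 0 0 0 0 0.010 0.030;0 0 0 0 0 0.012 0.030;0 0 0 0 -0.030 0 0.030;0 0 0 0 -0.035 0 0.030;0 0 0 0 -0.035 0 0.030;0 0 0 0 -0.030 0 0.030;0 0 0 -0.040 0 0.005 0.030;0 0 0 -0.040 0 0.005 0.030;0 0 0 -0.040 0 0.005 0.030;0 0 0 -0.040 0 0.010 0.030;0 0 0 -0.040 0 0.010 0.030"}}

```text
time: 17.15
tool_pos: [0.4687, 0.205, 0.2004]
ee_rot: [-1.54, -0.006, -0.109]
wrist_force: [0.3, 0.3, 0.9]
width: 0.0303
```

Request:
{"method": "arm_command", "body": {"series": "0 0 0 -0.040 0 0.020 0.030;0 0 0 -0.030 0 0.030 0.030;0 0 0 0 0 0.030 0.030;0 0 0 0 0 0.030 0.030;0 0 0 0 0 0 0.030;0 0 0 0 0 0 0.030"}}

```text
time: 17.75
tool_pos: [0.4036, 0.3251, 0.2042]
ee_rot: [-1.546, -0.009, -0.108]
wrist_force: [-0.4, -0.4, 0.9]
width: 0.0296
```

```bash
python3 - <<'E'
from h import *
where()
p=np.load("sid.npy")
for c,o,(h,w),k in (("side",(150,150),(170,200),3.5),("top",(225,90),(185,150),3.2)):
    s=robot.snapshot(c); cv2.imwrite(f"pics/{c}15f.png",s)
    im=cv2.resize(s[o[1]:o[1]+h,o[0]:o[0]+w],None,fx=k,fy=k,interpolation=2)
    for d,col in((24,(255,255,0)),):
        q=[(-35,13-d,83),(35,13-d,83),(35,133-d,83),(-35,133-d,83)]
        cv2.polylines(im,[((proj(c,S2w(p,q))-o+.5)*k).astype(int)],True,col,1)
    cv2.imwrite(f"pics/{c}15.png",im)
for n in ("crate","barrel","engine","tree","bridge"):
    for c in("top","side"):
        for r in robot.spot_in(c,n)[:1]: print(c,n,round(r["score"],2),np.round(cam2w(c,r["centre"]),3))
E
```

```text
t 17.75 siding mm [-285.3  281.   204.2] dyaw 1.578 rp [-1.546 -0.009] F [-0.3 -0.5  0.9] w 0.0296
top crate 0.62 [ 0.488 -0.125  0.015]
side crate 0.6 [ 0.618 -0.422  0.05 ]
top barrel 0.84 [0.514 0.192 0.083]
side barrel 0.97 [0.511 0.223 0.062]
side engine 0.97 [0.499 0.422 0.072]
top tree 0.82 [0.618 0.384 0.077]
side tree 0.57 [0.614 0.411 0.064]
top bridge 0.96 [ 0.617 -0.472  0.082]
side bridge 0.55 [ 0.618 -0.421  0.05 ]
```

View pics/top15.png

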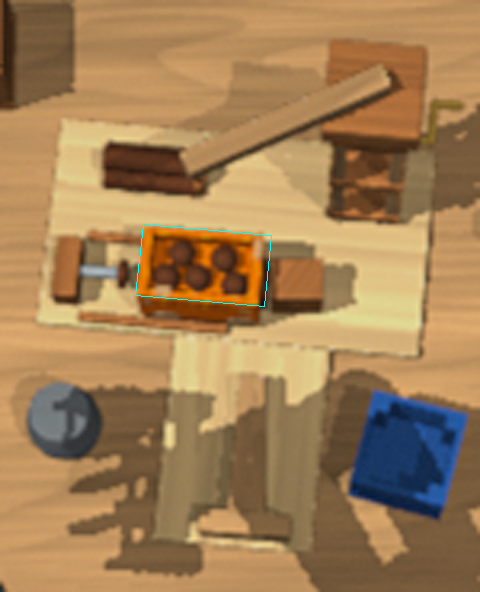

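View pics/side15.png

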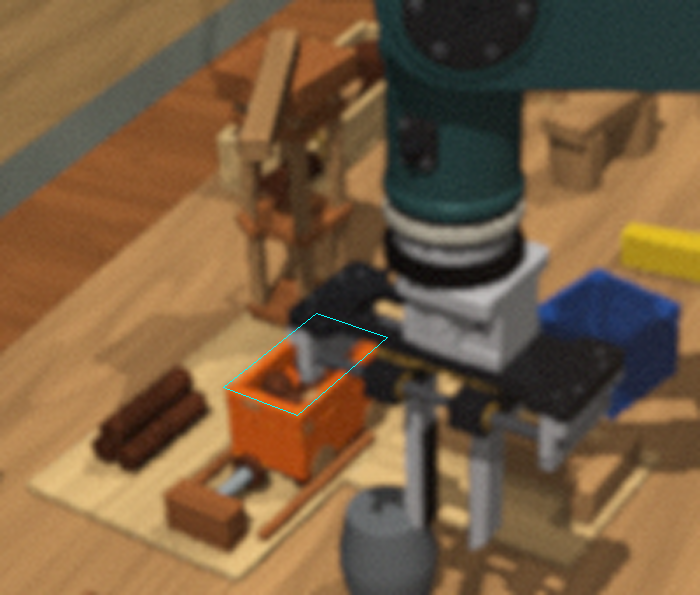

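Top picture: the tender (205,268) sits on the cyan home outline, its front against the stop (300,280), with the disc off its back. The wedge lies flat on the apron, nose near (250,375) and bar at (245,525). Crate, barrel, tree, bridge and engine are where they started. Handing in.

```bash
python3 -c "
from h import *
print(robot.close_job()); where()"
```

```text
the job is handed in; nothing more can be done
None
the job is handed in; nothing more can be done
```

I rocked the pine wedge loose, slid it out along the deck without lifting it, pushed the orange tender home against the buffer stop, and handed the job in at about 18 s.

- **Easing:** the wedge head moved about 9 mm to the stop side, about 10 mm to the car side, then about 11 mm to the stop side. On the car-side move my measurements disagreed: the template match gave 6.8 mm, the picture overlay about 10 mm, and the finger position about 13 mm. The template reading runs low when the bar is turned, and all three are past the 6 mm needed.
- **Wedge:** it lies flat on the apron, with its nose at about siding x −90 mm, where −50 mm was needed.
- **Tender:** it was pressed home with about 22 N and moved only 0.4 mm more. In the top picture it sits on the computed home outline to within about 1 mm.
- **Other toys:** in the last pictures the crate, barrel, tree and bridge (top view) and the engine (side view) agree with the first to within about 5 mm. In the side view the arm hid the crate, so the network's crate reading there was false, and its bridge reading there was about 20 mm off. In the top view the network did not report the engine.
- **Forces:** the highest wrist force I read was about 27 N.

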